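Set the register fence to its marked stop

ROBOT

A 6-joint arm with a two-finger parallel gripper is mounted at the origin on the work surface. World frame = base frame: x ahead of the robot, y to its left, z up, the work surface at z = 0. Lengths are in mm, angles in rad, forces in N, time in s.
With the tool pointing down it reaches from about 325 to 1000 mm from the base axis. Payload 5.1 kg.
Tool frame: the origin (TCP) lies at the very end of the fingers, on their centre line; the grasp point (between the pads) lies 19 mm behind it; y points along the fingers, x is the direction in which the jaws open and shut, and the axes are right-handed (so a half turn about y gives the same grasp; the last joint's range is limited). The gripper opens to 85 mm and grips with 20 to 120 N. Pads are 22 mm wide; open, the fingers measure 114 mm over their backs; the gripper's body (76 mm by 85 mm) begins 54 mm behind the grasp point. The pads swing forward as they close: fully open they stand 13 mm farther back than shut.
Start: joints at [-1.219, 0.124, 1.65, -0, 1.367, -0.083], TCP at [273.766, -589.522, 231.322] pointing down, gripper open.
Joint ranges: [-2.61, 2.61], [-1.02, 2.33], [0.03, 2.71], [-1.35, 4.49], [0.32, 2.68], [-2.91, 2.91]. Speed limits (rad/s): [2.57, 2.57, 3.14, 3.14, 3.14, 3.14].

INTERFACE

Orientations are given as a unit quaternion [x, y, z, w].
In Python, from workcell import telemetry, optics, order, models gives the robot as it stands. The module is installed in compiled form; this text tells all that it offers.
- The arm moves only by the tool play_rows, never from a script. Its argument "commands" is a list of rows, each a list of 7 numbers: the shift along the tool's x, y, z in mm, then the turn, a rotation vector about the tool's x, y, z in rad, then the closure in counts, from 0 (fully open) to 255 (shut). In form: [[tx, ty, tz, wx, wy, wz, gripper], ...]. A call has exactly 5 rows; each row is the pose to reach, as a shift and turn from the pose commanded when the call began, along the tool's axes at that moment; what a row does not reach only later rows make up. A row lasts 1/12 s, in which the tool goes at most 41.7 mm and 7.16 degrees, less where a joint would pass 70% of its speed; a pose out of reach is approached as far as the arm can. A call with a gripper value outside its range is refused whole. The fingers move at their own pace and stop on an object; "newtons" is the grip in N (left out, the last holds). Time passes only in rows, so rows that repeat a pose let the fingers close, or fill a call up. It gives the time, the measured TCP pose, the force and the opening at its end, in the units of the state.
- telemetry.get_obs(): the state, without advancing time (a new reading comes with each control period).
- optics.get_image(name): name is "scene" or "top" or "wrist"; returns the picture (480x640x3 uint8, blue, green, red); there is no depth.
- optics.calibration(name): a dict with "fovy" (degrees; the focal length in pixels is half the picture's height over the tangent of half this angle, whatever the lens; pixels are square), "cx", "cy" (the principal point, pixels), "cam_to_world" (4x4, takes a point from camera to world coordinates). Camera axes: x right, y down, z forward; pixel columns grow to the right and rows downward; lengths in mm; the calibration is good to about 2 mm. A picture is of the moment at which its call begins: read the wrist's pose just before it. calibration takes no time and is no camera call; for the wrist camera it gives the pose at the moment of the call.
- order.close_job(): hands the job in, once; it reports no verdict.
Trained networks look in the newest picture that a camera, given by its name, has taken for a name from the list of things; names that differ only in an ending like _2 or _b are one class to them, and where a whole thing is asked for, a point or a joint stands for the part that bears it (a point fixed in the world has none). Each returns a list of dicts, best first, with "conf" (0 to 1); they miss things now and then, are a little off and sometimes report something else, mostly with a low value. They report only what shows in the picture. A call takes as long as a camera call.
- models.spot_in(camera, thing): "point" ([column, row] in pixels, amid what is visible of it).
- models.silhouettes(camera, thing): "mask" (480x640 bool, what is visible of it) and "point" ([column, row] in pixels, amid what is visible of it).
- models.place_of(camera, thing): "point" ([column, row] in pixels: a listed point, or the origin of a listed thing).
The state is a dict: "time_s": time; "joint_positions": joint angles; "joint_velocities": joint speeds; "tau": joint torques, N m; "eef_pos": TCP position; "ee_rot": TCP orientation; "wrist_force": force on the tool from outside, world axes, zero at the start; "wrist_torque": the same for the moment, N m; "opening": finger opening in mm.
Only numpy, scipy, OpenCV 4.12 (cv2) and the standard library are available. Lean on these libraries where they do the work, as an engineer would, in place of code of your own. Each camera call takes 0.05 s, during which the arm holds its last target.

TASK

Get the register board ready for the next print: press down the black pad in the middle of the carriage with a fingertip to free its brake, keep it pressed and push the carriage along the rail until it is up against the stop with the round knob, then let go so that the brake grips there. Only press and push: pick nothing up, do not force the carriage along with its brake on, and leave the other things on and around the board where they are.

Things in the scene. Friction and masses are not known exactly. Their poses are not given: they have to be found in the camera images.
- board: fixed plywood register board, 280 x 500 x 12 mm; a straight aluminium rail (50 mm wide, 420 mm long, top 36 mm above the table) is screwed on it. Origin on the table; board's y axis runs along the rail (x axis across it), and the rail's centre line lies at board x = +50 mm
- carriage_mid (a point): centre of the carriage, level with the tops of its end walls, 66 mm above the table. The carriage is a dark steel saddle on the rail, 90 mm long along the rail and 56 mm wide; its two end walls (15 mm thick, tops 66 mm above the table) leave a 60 mm long gap between them, filled by the brake pad; a thin fence blade sticks out 95 mm from the middle towards the robot's side. Axes as the board's
- carriage (a joint): position of the carriage along the rail, m, 0 at mid rail, growing along the board's +y. With the brake off it slides with 1 to 2 N; with the brake gripping it takes over 20 N to drag it (do not)
- pad_top (a point): centre of the top face of the black ribbed brake pad in the middle of the carriage, between the end walls: 42 mm wide across the rail, 56 mm long along it, 52 mm above the table when not pressed (14 mm below the tops of the end walls, 6 mm above the carriage's low side strips). Moves with the pad
- brake_pad (a joint): how far the brake pad is pressed down, m: 0 = up, brake gripping; spring-loaded: about 7 N starts it, 8 N takes it fully down at 0.008, where it may rest while pushing; from 0.001 to 0.002 on the brake is off. It springs up and grips again when let go
- marked_stop_mid (a point): the marked stop: aluminium block fixed on the rail, 44 mm wide, 24 mm long along the rail, 26 mm high, carrying a round knob 30 mm across (top 80 mm above the table). The point is the centre of the block's top, 62 mm above the table; stands at either end of the carriage's path. When the carriage touches it, this point and the carriage's centre are 57 mm apart along the rail
- plain_stop_mid (a point): the other stop, at the other end of the carriage's path: the same block without a knob; point at the centre of its top
- tape_roll: roll of paper tape lying flat, 56 mm across, 19 mm high, on the board on the robot's side of the rail; origin at the centre of its underside
- paperweight: brass paperweight with a small neck, 44 mm across, 42 mm high, on the board on the robot's side of the rail; origin at the centre of its underside
- loupe: black magnifier, 36 mm across, 36 mm high, on the board behind the rail; origin at the centre of its underside
- ink_jar: ink jar, 60 mm across, 65 mm high, on the table beyond the board; origin at the centre of its underside
- ink_can: ink can, 72 mm across, 75 mm high, on the table beyond the board; origin at the centre of its underside
- brayer: hand ink roller lying on the table to the right of the board, about 160 mm long, 36 mm high; origin at the centre of its underside
- brush_pot: white ceramic pot of brushes on the table to the right, 80 mm across, brushes up to 240 mm high; origin at the centre of its underside

How it is judged (in metres and radians):
On the way, in this order (a step that is already met when the one before it is completed fails the run):
1. the brake pad is pressed down far enough to free the carriage, before the carriage is at the stop (value of joint brake_pad above 0.001 m and horizontal distance between carriage_mid and marked_stop_mid above 0.065 m), for 0.1 s.
2. the carriage comes up against the knobbed stop with the brake still pressed off (value of joint brake_pad above 0.001 m and horizontal distance between carriage_mid and marked_stop_mid below 0.0592 m), for 0.05 s.
At the end, for the whole second after the job is handed in: The carriage rests against the knobbed stop (gap under about 2 mm), at rest, with the brake pad let go and up (within 1 mm), so that the brake grips (horizontal distance between carriage_mid and marked_stop_mid below 0.0592 m and value of joint brake_pad below 0.0008 m and velocity of joint carriage between -0.005 and 0.005 m/s); the robot touches nothing.
It fails at once if the carriage is forced along with its brake gripping (value of joint brake_pad below 0.0005 m and (velocity of joint carriage above 0.012 m/s or velocity of joint carriage below -0.012 m/s)).
It fails at once if another thing is picked up or pushed more than 20 mm from its place (distance of any of tape_roll, paperweight, loupe, ink_jar, ink_can, brayer, brush_pot from where it was at the start of the episode above 0.02 m).
It also fails if it takes over 35 s, if anything falls off the work surface, if the arm or the gripper's body presses on something with over 40 N, if the wrist force passes 120 N, or if a joint passes its speed limit or range.

## Working session

There is one attempt and no reset: what is moved stays moved. The work goes in short steps, Python scripts to look and compute and a tool call to move; the robot and the scene stay as the last step left them, time stands still between calls to the robot, and variables do not carry over. Pictures are saved under pics/ and viewed, and the job is handed in when it is done.

Besides the shell and the picture viewer there is one more tool, called after "Request:" as a command line: name --pt "numbers of a row" for each row, then --argument value for the rest. play_rows: Moves the arm, as the interface text tells. Its arguments: {"type":"object","properties":{"commands":{"type":"array"},"newtons":{"type":"number"}},"required":["commands"]}

```bash
mkdir -p pics
cat > h.py <<'E'
import numpy as np, cv2
from workcell import telemetry, optics, order, models
from scipy.spatial.transform import Rotation as R
def ray(cam,px,z):
    c=optics.calibration(cam); f=240/np.tan(np.radians(c["fovy"]/2)); T=np.array(c["cam_to_world"])
    d=T[:3,:3]@np.array([(px[0]-c["cx"])/f,(px[1]-c["cy"])/f,1]); o=T[:3,3]
    return o+d*(z-o[2])/d[2]
E
python3 - <<'E'
from h import *
print(telemetry.get_obs())
for c in ["scene","top","wrist"]:
    cv2.imwrite(f"pics/{c}0.png",optics.get_image(c))
    if c!="wrist":
        for n,z in [("carriage_mid",66),("pad_top",52),("marked_stop_mid",62),("plain_stop_mid",62),("board",0)]:
            for r in models.place_of(c,n)[:2]: print(c,n,r["conf"],np.round(r["point"]),ray(c,r["point"],z).round(1))
E
```

```text
{'time_s': 0.0, 'joint_positions': array([-1.21859789e+00,  1.24526880e-01,  1.65167912e+00,  8.62894731e-06,
        1.36748980e+00, -8.25938294e-02]), 'joint_velocities': array([-0.00055429, -0.00108777,  0.00020426, -0.00127295,  0.00117203,
        0.00054902]), 'tau': array([-1.04467414e-03, -4.23610568e+01, -3.65454590e+01, -1.46025427e-04,
        6.84322324e-03, -2.96476674e-05]), 'eef_pos': array([ 273.56252742, -588.9574062 ,  230.03589429]), 'ee_rot': array([-0.59562169,  0.38097748, -0.37979774,  0.59652715]), 'wrist_force': array([ 0.16845902, -0.77047829,  0.13548007]), 'wrist_torque': array([ 0.0285618 , -0.0700581 ,  0.01664914]), 'opening': 85.6863657493901}
scene carriage_mid 0.71 [395. 261.] [5.023e+02 1.000e-01 6.600e+01]
scene carriage_mid 0.48 [512. 267.] [394.5 179.7  66. ]
scene pad_top 0.75 [393. 264.] [502.3  -2.6  52. ]
scene marked_stop_mid 0.6 [493. 318.] [502.2 192.   62. ]
scene plain_stop_mid 0.78 [324. 224.] [ 507.2 -152.6   62. ]
scene plain_stop_mid 0.53 [491. 318.] [503.9 189.5  62. ]
scene board 0.97 [408. 262.] [453.6  11.4   0. ]
top carriage_mid 0.93 [239. 248.] [505.3   4.5  66. ]
top pad_top 0.72 [239. 252.] [496.6   4.4  52. ]
top marked_stop_mid 0.81 [146. 244.] [507.  192.1  62. ]
top plain_stop_mid 0.6 [319. 250.] [ 507.1 -157.3   62. ]
top board 0.69 [238. 276.] [446.6  10.9   0. ]
```

View pics/scene0.png

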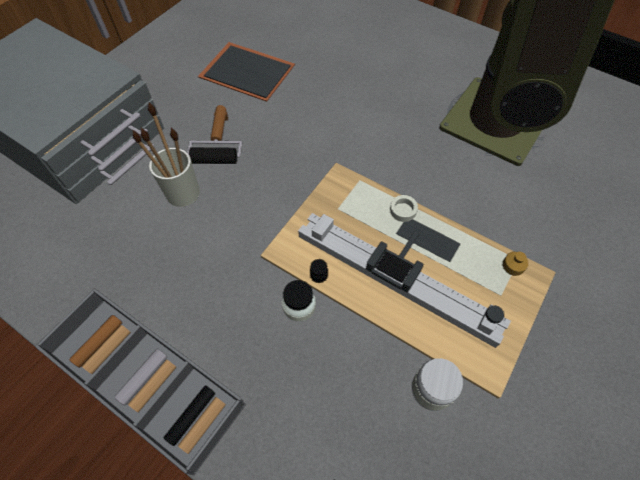

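View pics/top0.png

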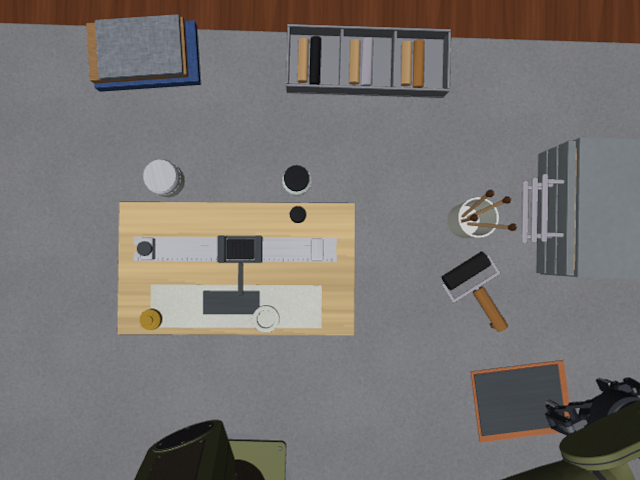

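Scene: the carriage is mid-rail at top px (240,249), the knobbed stop is at the left, px (145,247), which is world +y, and the plain stop is at px (317,249). Next I'll work out the approach move.

Run:
```python
from h import *
print(R.from_quat(telemetry.get_obs()["ee_rot"]).as_matrix().round(3))
for p in [(118,202),(355,202),(354,335),(118,334)]: print(ray("top",p,12).round(0))
print(ray("top",(475,217),80),ray("top",(475,268),36))
o=telemetry.get_obs();M=R.from_quat(o["ee_rot"]).as_matrix()
tgt=np.array([500,3,200.])
print("shift",M.T@(tgt-o["eef_pos"]))
for name,x in [("jaw x=+X",[1,0,0]),("-X",[-1,0,0]),("+Y",[0,1,0]),("-Y",[0,-1,0])]:
    x=np.array(x,float);y=np.array([0,0,-1.]);z=np.cross(x,y)
    print(name,(M.T@np.c_[x,y,z]).round(3).tolist(),R.from_matrix(M.T@np.c_[x,y,z]).as_rotvec().round(3))
```

```text
[[ 0.421  0.     0.907]
 [-0.907 -0.     0.421]
 [ 0.    -1.     0.   ]]
[596. 270.  12.]
[ 611. -233.   12.]
[ 330. -238.   12.]
[318. 259.  12.]
[ 580.93462336 -467.51320899   80.        ] [ 478.52303703 -483.71277605   36.        ]
shift [-442.11796793   31.34887235  454.76094282]
jaw x=+X [[0.421, -0.0, -0.907], [0.0, 1.0, -0.0], [0.907, -0.0, 0.421]] [-0.    -1.136  0.   ]
-X [[-0.421, -0.0, 0.907], [-0.0, 1.0, 0.0], [-0.907, -0.0, -0.421]] [-0.     2.006 -0.   ]
+Y [[-0.907, -0.0, -0.421], [-0.0, 1.0, -0.0], [0.421, -0.0, -0.907]] [ 0.    -2.707  0.   ]
-Y [[0.907, -0.0, 0.421], [0.0, 1.0, 0.0], [-0.421, -0.0, 0.907]] [-0.     0.435  0.   ]
```

Request:
play_rows --pt "-27 0 28 0 -0.11 0 255" --pt "-54 0 56 0 -0.22 0 255" --pt "-81 0 84 0 -0.33 0 255" --pt "-108 0 112 0 -0.44 0 255" --pt "-135 0 140 0 -0.55 0 255" --newtons 20

```text
time_s: 1.07
eef_pos: [344.1, -406.5, 231.3]
ee_rot: [0.677, -0.203, 0.203, -0.677]
wrist_force: [0.6, 0.8, 0.0]
opening: 25.5
```

```bash
cat > plan.py <<'E'
from h import *
import sys
def plan(tgt,yaw=0.0):
    o=telemetry.get_obs();M=R.from_quat(o["ee_rot"]).as_matrix()
    c,s=np.cos(yaw),np.sin(yaw);x=np.array([c,s,0]);y=np.array([0,0,-1.]);z=np.cross(x,y)
    print("t",o["time_s"],"pos",o["eef_pos"].round(1),"F",o["wrist_force"].round(1),"open",round(o["opening"],1),"q",o["joint_positions"].round(2))
    print("shift",(M.T@(np.array(tgt)-o["eef_pos"])).round(1),"turn",R.from_matrix(M.T@np.c_[x,y,z]).as_rotvec().round(3))
if __name__=="__main__": plan([float(a) for a in sys.argv[1:4]],float(sys.argv[4]) if len(sys.argv)>4 else 0)
E
python3 plan.py 500 3 200
```

```text
t 1.0667 pos [ 344.1 -406.5  231.3] F [0.6 0.8 0. ] open 25.5 q [-0.97 -0.14  1.91  0.    1.37 -0.39]
shift [-94.6  31.3 427.8] turn [ 0.    -0.581  0.   ]
```

Request:
play_rows --pt "-8 0 37 0 -0.11 0 255" --pt "-16 0 74 0 -0.22 0 255" --pt "-24 0 111 0 -0.33 0 255" --pt "-32 0 148 0 -0.44 0 255" --pt "-40 0 185 0 -0.55 0 255"

```text
time_s: 1.48
eef_pos: [413.1, -230.2, 231.7]
ee_rot: [0.707, -0.011, 0.011, -0.707]
wrist_force: [0.9, -0.1, 0.0]
opening: 0.2
```

```bash
python3 plan.py 500 3 200
```

```text
t 1.4833 pos [ 413.1 -230.2  231.7] F [ 0.9 -0.1  0. ] open 0.2 q [-0.62 -0.28  2.03  0.    1.39 -0.59]
shift [ 79.6  31.6 235.7] turn [ 0.001 -0.031  0.001]
```

Request:
play_rows --pt "13 5 39 0 -0.03 0 255" --pt "26 10 78 0 -0.03 0 255" --pt "39 15 117 0 -0.03 0 255" --pt "52 20 156 0 -0.03 0 255" --pt "65 25 195 0 -0.03 0 255"

```text
time_s: 1.9
eef_pos: [485.2, -37.3, 206.6]
ee_rot: [0.707, -0.002, 0.003, -0.707]
wrist_force: [0.7, -0.1, 0.0]
opening: -0.1
```

Request:
play_rows --pt "10 5 30 0 0 0 255" --pt "10 5 30 0 0 0 255" --pt "10 5 30 0 0 0 255" --pt "10 5 30 0 0 0 255" --pt "10 5 30 0 0 0 255"

```text
time_s: 2.32
eef_pos: [495.0, -10.3, 201.6]
ee_rot: [0.707, -0.002, 0.003, -0.707]
wrist_force: [-0.4, 0.1, 0.2]
opening: 0.2
```

```bash
python3 plan.py 500 3 200
python3 - <<'E'
from h import *
cv2.imwrite("pics/wrist1.png",optics.get_image("wrist"))
for n,z in [("carriage_mid",66),("pad_top",52),("marked_stop_mid",62),("plain_stop_mid",62)]:
    for r in models.place_of("wrist",n)[:2]: print(n,r["conf"],np.round(r["point"]),ray("wrist",r["point"],z).round(1))
E
```

```text
t 2.3167 pos [495.  -10.3 201.6] F [-0.4  0.1  0.2] open 0.2 q [-0.13 -0.21  2.02 -0.    1.33 -0.12]
shift [ 4.9  1.6 13.3] turn [ 0.    -0.007  0.   ]
carriage_mid 0.65 [328. 209.] [505.2   2.5  66. ]
pad_top 0.66 [322. 204.] [500.8   3.2  52. ]
```

View pics/wrist1.png

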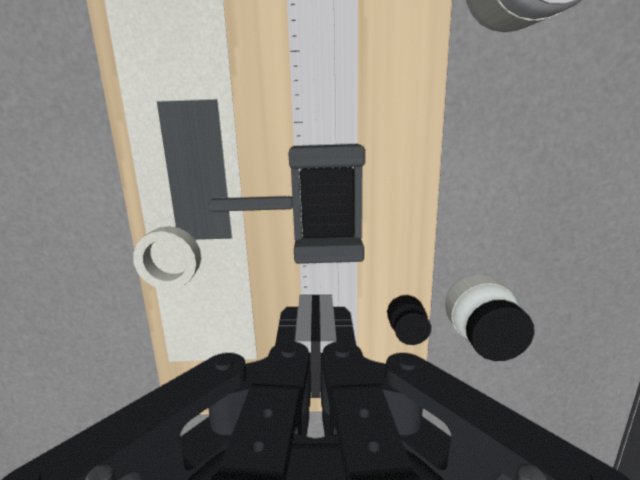

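The carriage is at px (328,204), with its pad spanning columns 300–356 and rows 168–240. The closed fingertips show at about (316,296). I'll refine the position from the edges.

```bash
python3 - <<'E'
from h import *
for p,z in [((328,204),52),((300,204),52),((356,204),52),((328,145),66),((328,262),66),((327,155),66),((329,251),66)]: print(p,ray("wrist",p,z).round(1))
print(ray("wrist",(357,0),36)-ray("wrist",(357,130),36))
print(ray("wrist",(290,0),36),ray("wrist",(357,0),36))
o=telemetry.get_obs()
# fingertip projected
c=optics.calibration("wrist");f=240/np.tan(np.radians(c["fovy"]/2));T=np.linalg.inv(np.array(c["cam_to_world"]))
q=T[:3,:3]@o["eef_pos"]+T[:3,3];print(q[0]/q[2]*f+c["cx"],q[1]/q[2]*f+c["cy"])
E
python3 plan.py 504 0 90
```

```text
(328, 204) [505.4   3.1  52. ]
(300, 204) [483.4   3.3  52. ]
(356, 204) [527.4   3.   52. ]
(328, 145) [504.9  49.3  66. ]
(328, 262) [505.1 -40.2  66. ]
(327, 155) [504.2  42.3  66. ]
(329, 251) [505.8 -31.1  66. ]
[-2.30389491 88.66863655  0.        ]
[478.66392539 147.37069321  36.        ] [526.15236445 146.99778211  36.        ]
314.6364027098523 313.6669248820049
t 2.5667 pos [495.  -10.2 201.5] F [-0.9 -0.1  0.1] open -0.1 q [-0.13 -0.21  2.02 -0.    1.33 -0.12]
shift [  8.9 111.5  10.3] turn [ 0.    -0.008  0.   ]
```

Request:
play_rows --pt "10 0 18 0 0 0 255" --pt "10 35 18 0 0 0 255" --pt "10 70 18 0 0 0 255" --pt "10 105 18 0 0 0 255" --pt "10 125 18 0 0 0 255"

```text
time_s: 2.98
eef_pos: [502.8, 8.4, 72.5]
ee_rot: [-0.707, 0.004, -0.001, 0.707]
wrist_force: [-0.6, 0.5, -0.6]
opening: -0.1
```

Request:
play_rows --pt "0 2 0 0 0 0 255" --pt "0 4 0 0 0 0 255" --pt "0 6 0 0 0 0 255" --pt "0 6 0 0 0 0 255" --pt "0 6 0 0 0 0 255"

```text
time_s: 3.4
eef_pos: [506.6, 8.3, 72.4]
ee_rot: [0.707, -0.001, 0.003, -0.707]
wrist_force: [-0.3, 0.3, 0.6]
opening: -0.1
```

```bash
python3 plan.py 505 8 50
python3 - <<'E'
from h import *
cv2.imwrite("pics/wrist2.png",optics.get_image("wrist"))
cv2.imwrite("pics/scene2.png",cv2.resize(optics.get_image("scene")[180:340,290:520],None,fx=3,fy=3))
E
```

```text
t 3.4 pos [506.6   8.3  72.4] F [-0.3  0.3  0.6] open -0.1 q [-0.09 -0.04  2.1  -0.    1.07 -0.08]
shift [-1.7 22.4 -0.3] turn [ 0.    -0.006  0.004]
```

View pics/wrist2.png

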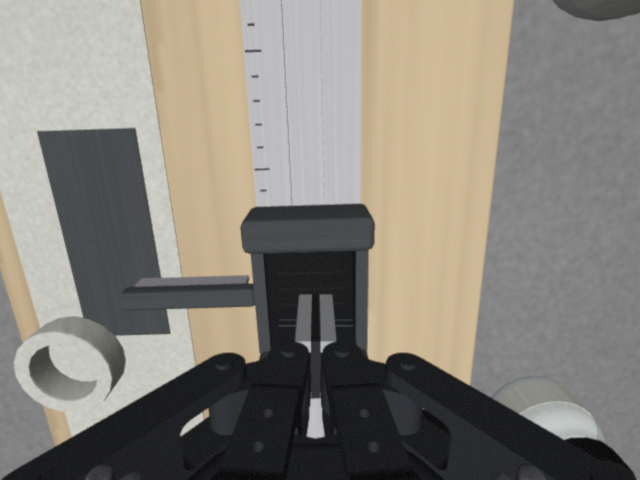

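View pics/scene2.png

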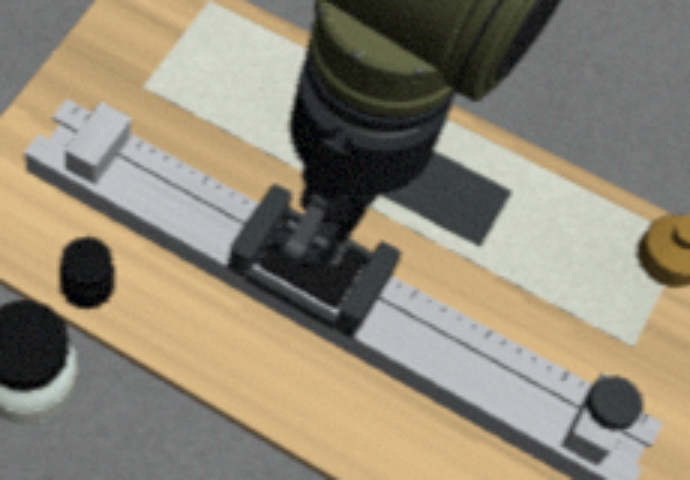

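Request:
play_rows --pt "-1 7 0 0 0 0 255" --pt "-1 13 0 0 0 0 255" --pt "-1 17 0 0 0 0 255" --pt "-1 19 0 0 0 0 255" --pt "-1 20 0 0 0 0 255"

```text
time_s: 3.92
eef_pos: [503.4, 8.7, 49.7]
ee_rot: [-0.707, 0.003, -0.001, 0.707]
wrist_force: [-2.3, 0.5, 3.4]
opening: 0.0
```

Request:
play_rows --pt "0 1 0 0 0 0 255" --pt "0 2 0 0 0 0 255" --pt "0 3 0 0 0 0 255" --pt "0 4 0 0 0 0 255" --pt "0 4 0 0 0 0 255"

```text
time_s: 4.33
eef_pos: [503.8, 8.6, 46.6]
ee_rot: [-0.707, 0.003, -0.002, 0.707]
wrist_force: [-5.0, 0.3, 6.7]
opening: -0.3
```

Request:
play_rows --pt "1 1 0 0 0 0 255" --pt "1 2 0 0 0 0 255" --pt "1 3 0 0 0 0 255" --pt "1 3 0 0 0 0 255" --pt "1 3 0 0 0 0 255"

```text
time_s: 4.75
eef_pos: [504.9, 8.6, 44.0]
ee_rot: [0.707, -0.002, 0.002, -0.707]
wrist_force: [-4.5, -0.3, 6.7]
opening: -0.1
```

```bash
python3 plan.py 505 8 44
python3 - <<'E'
from h import *
cv2.imwrite("pics/wrist3.png",optics.get_image("wrist"))
E
```

```text
t 4.75 pos [504.9   8.6  44. ] F [-4.5 -0.3  6.7] open -0.1 q [-0.09  0.    2.12 -0.    1.02 -0.08]
shift [ 0.1 -0.  -0.6] turn [ 0.    -0.006 -0.001]
```

View pics/wrist3.png

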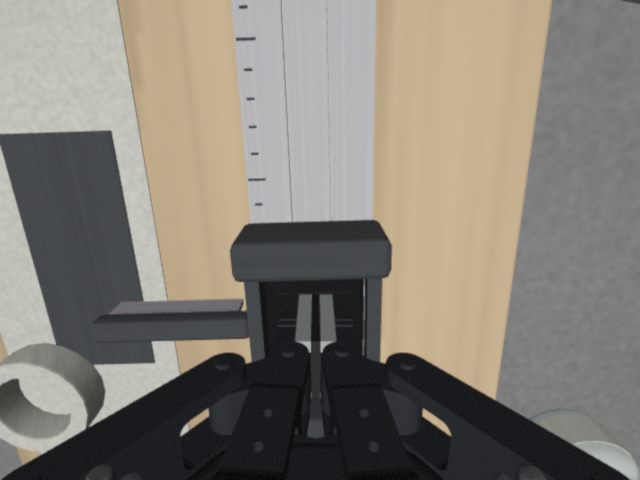

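Request:
play_rows --pt "1 1 0 0 0 0 255" --pt "1 2 0 0 0 0 255" --pt "1 3 0 0 0 0 255" --pt "1 3 0 0 0 0 255" --pt "1 3 0 0 0 0 255"

```text
time_s: 5.22
eef_pos: [505.3, 8.6, 43.7]
ee_rot: [0.707, -0.004, 0.0, -0.707]
wrist_force: [-18.2, 1.3, 27.2]
opening: -0.1
```

Request:
play_rows --pt "-1 -2 0 0 0 0 255" --pt "-1 -2 0 0 0 0 255" --pt "-1 -2 0 0 0 0 255" --pt "-1 -2 0 0 0 0 255" --pt "-1 -2 0 0 0 0 255"

```text
time_s: 5.63
eef_pos: [505.4, 8.5, 43.9]
ee_rot: [0.707, -0.002, 0.002, -0.707]
wrist_force: [-6.8, -0.1, 11.5]
opening: 0.3
```

Request:
play_rows --pt "0 0 3 0 0 0 255" --pt "0 0 7 0 0 0 255" --pt "0 0 12 0 0 0 255" --pt "0 0 17 0 0 0 255" --pt "-1 0 22 0 0 0 255"

```text
time_s: 6.05
eef_pos: [504.8, 30.3, 43.9]
ee_rot: [0.707, -0.002, 0.002, -0.707]
wrist_force: [-4.4, -1.7, 9.9]
opening: 0.3
```

```bash
python3 plan.py 505 8 44
python3 - <<'E'
from h import *
cv2.imwrite("pics/wrist4.png",optics.get_image("wrist"))
for r in models.place_of("wrist","carriage_mid")[:2]: print(r["conf"],r["point"],ray("wrist",r["point"],66))
E
```

```text
t 6.05 pos [504.8  30.3  43.9] F [-4.4 -1.7  9.9] open 0.3 q [-0.05  0.    2.12 -0.    1.02 -0.04]
shift [  0.4  -0.  -22.3] turn [ 0.001 -0.006  0.   ]
```

View pics/wrist4.png

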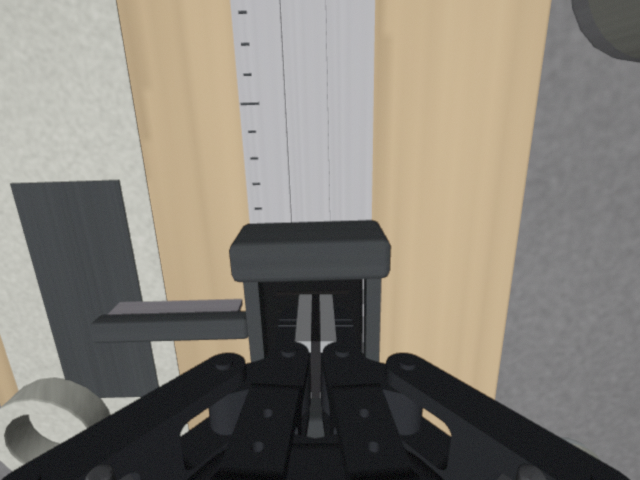

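Request:
play_rows --pt "0 0 8 0 0 0 255" --pt "0 0 18 0 0 0 255" --pt "-1 0 28 0 0 0 255" --pt "-1 0 38 0 0 0 255" --pt "-1 0 48 0 0 0 255"

```text
time_s: 6.57
eef_pos: [503.7, 78.7, 43.9]
ee_rot: [0.707, -0.002, 0.002, -0.707]
wrist_force: [-7.3, -2.2, 13.1]
opening: -0.1
```

Request:
play_rows --pt "0 0 8 0 0 0 255" --pt "0 0 16 0 0 0 255" --pt "0 0 24 0 0 0 255" --pt "-1 0 32 0 0 0 255" --pt "-1 0 40 0 0 0 255"

```text
time_s: 6.98
eef_pos: [502.7, 118.8, 43.9]
ee_rot: [0.707, -0.002, 0.002, -0.707]
wrist_force: [-8.1, -0.8, 13.4]
opening: 0.2
```

```bash
python3 plan.py 505 8 44
python3 - <<'E'
from h import *
cv2.imwrite("pics/wrist5.png",optics.get_image("wrist"))
E
```

```text
t 6.9833 pos [502.7 118.8  43.9] F [-8.1 -0.8 13.4] open 0.2 q [ 0.13  0.03  2.09 -0.    1.02  0.13]
shift [   2.9   -0.  -110.8] turn [ 0.001 -0.006 -0.001]
```

View pics/wrist5.png

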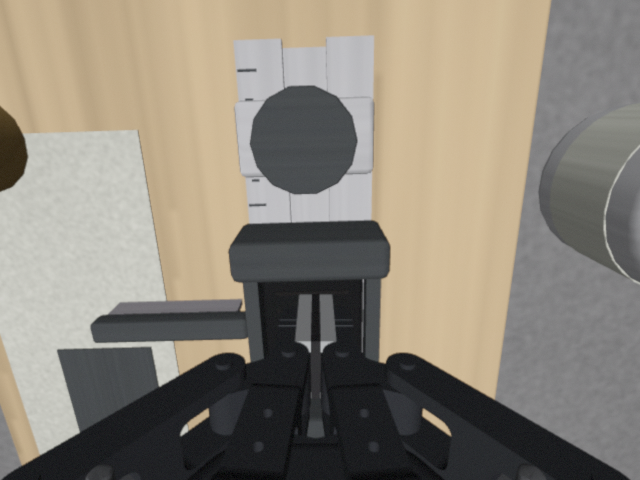

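The knobbed stop is at px (304,138), just ahead of the carriage wall at row 222, so about 20 mm remains.

Request:
play_rows --pt "0 0 3 0 0 0 255" --pt "0 0 6 0 0 0 255" --pt "0 0 9 0 0 0 255" --pt "0 0 12 0 0 0 255" --pt "0 0 15 0 0 0 255"

```text
time_s: 7.45
eef_pos: [502.4, 133.7, 43.9]
ee_rot: [0.707, -0.003, 0.001, -0.707]
wrist_force: [-8.8, -0.9, 14.5]
opening: -0.1
```

Request:
play_rows --pt "0 0 2 0 0 0 255" --pt "0 0 4 0 0 0 255" --pt "0 0 6 0 0 0 255" --pt "0 0 8 0 0 0 255" --pt "0 0 9 0 0 0 255"

```text
time_s: 7.87
eef_pos: [503.0, 141.6, 43.9]
ee_rot: [0.708, -0.002, 0.001, -0.706]
wrist_force: [-5.4, -6.2, 12.4]
opening: -0.1
```

```bash
python3 plan.py 505 8 44
python3 - <<'E'
from h import *
cv2.imwrite("pics/wrist6.png",optics.get_image("wrist"))
E
```

```text
t 7.8667 pos [503.  141.6  43.9] F [-5.4 -6.2 12.4] open -0.1 q [ 0.17  0.04  2.08 -0.    1.02  0.18]
shift [   2.6    0.3 -133.5] turn [ 0.003 -0.005 -0.001]
```

View pics/wrist6.png

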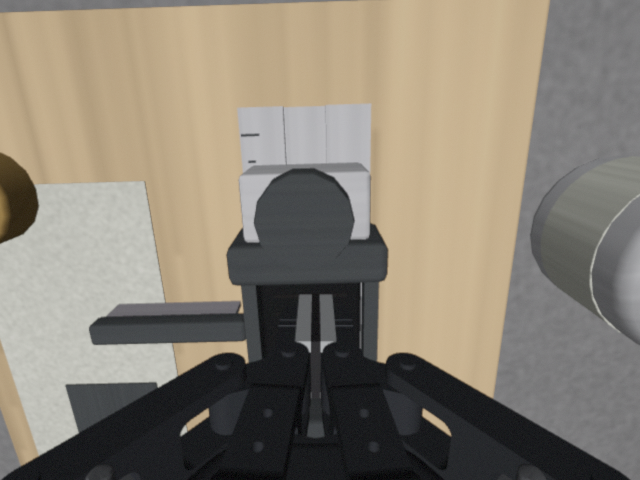

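The carriage wall is against the block under the knob, and a reaction of about 6 N shows it is touching. I'll hold a small extra push, then lift straight up.

Request:
play_rows --pt "0 0 1 0 0 0 255" --pt "0 0 1 0 0 0 255" --pt "0 0 1 0 0 0 255" --pt "0 0 1 0 0 0 255" --pt "0 0 1 0 0 0 255"

```text
time_s: 8.33
eef_pos: [503.5, 142.4, 43.9]
ee_rot: [0.708, -0.002, 0.002, -0.706]
wrist_force: [-5.2, -6.9, 12.3]
opening: 0.1
```

Request:
play_rows --pt "0 -3 0 0 0 0 255" --pt "0 -6 0 0 0 0 255" --pt "0 -9 0 0 0 0 255" --pt "0 -12 0 0 0 0 255" --pt "0 -16 0 0 0 0 255"

```text
time_s: 8.75
eef_pos: [502.8, 143.7, 58.1]
ee_rot: [-0.707, 0.002, -0.002, 0.707]
wrist_force: [0.3, -0.3, -0.0]
opening: 0.0
```

Request:
play_rows --pt "0 -15 0 0 0 0 255" --pt "0 -40 0 0 0 0 255" --pt "0 -70 0 0 0 0 255" --pt "0 -100 0 0 0 0 255" --pt "0 -110 0 0 0 0 255"

```text
time_s: 9.17
eef_pos: [505.4, 144.2, 173.5]
ee_rot: [-0.707, -0.001, -0.005, 0.708]
wrist_force: [0.5, -0.8, 1.2]
opening: -0.1
```

Request:
play_rows --pt "0 0 -30 0 0 0 255" --pt "0 0 -65 0 0 0 255" --pt "0 0 -95 0 0 0 255" --pt "0 0 -95 0 0 0 255" --pt "0 0 -95 0 0 0 255"

```text
time_s: 9.58
eef_pos: [502.1, 47.6, 167.6]
ee_rot: [-0.707, 0.003, -0.003, 0.707]
wrist_force: [-0.5, -0.0, 0.4]
opening: 0.3
```

```bash
python3 plan.py 505 8 44
python3 - <<'E'
from h import *
cv2.imwrite("pics/wrist7.png",optics.get_image("wrist"))
P={}
for n,z in [("carriage_mid",66),("pad_top",52),("marked_stop_mid",62)]:
    for r in models.place_of("wrist",n)[:1]: print(n,r["conf"],np.round(r["point"]),ray("wrist",r["point"],z).round(1))
E
```

```text
t 9.5833 pos [502.1  47.6 167.6] F [-0.5 -0.   0.4] open 0.3 q [-0.01 -0.15  2.03  0.    1.26 -0.  ]
shift [  3.3 123.6 -39.7] turn [-0.001 -0.009 -0.001]
carriage_mid 0.61 [312. 102.] [500.7 136.3  66. ]
pad_top 0.75 [95. 31.] [369.2 178.5  52. ]
```

View pics/wrist7.png

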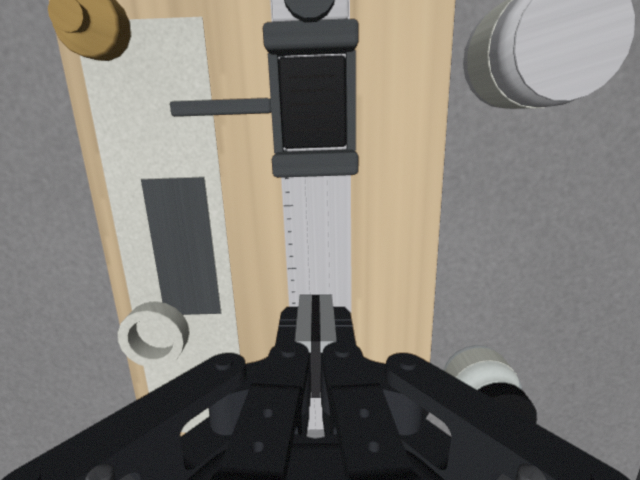

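Run:
```python
from h import *
for c,b in [("top",(220,280,110,260)),("scene",(250,350,380,530))]:
    im=optics.get_image(c)
    cv2.imwrite(f"pics/{c}8.png",cv2.resize(im[b[0]:b[1],b[2]:b[3]],None,fx=5,fy=5,interpolation=cv2.INTER_CUBIC))
    for n,z in [("carriage_mid",66),("marked_stop_mid",62)]:
        for r in models.place_of(c,n)[:1]: print(c,n,r["conf"],np.round(r["point"]),ray(c,r["point"],z).round(1))
```

```text
scene carriage_mid 0.68 [463. 299.] [500.5 133.3  66. ]
scene marked_stop_mid 0.68 [490. 319.] [505.7 188.5  62. ]
```

View pics/top8.png

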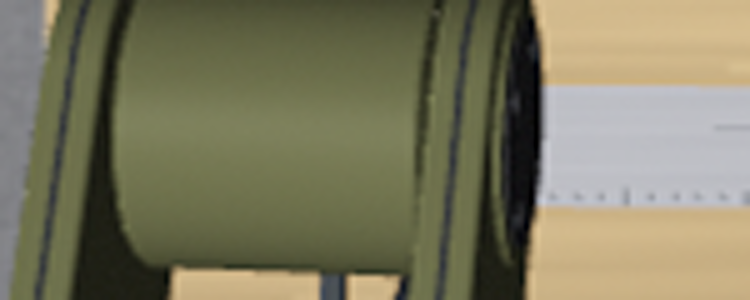

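View pics/scene8.png

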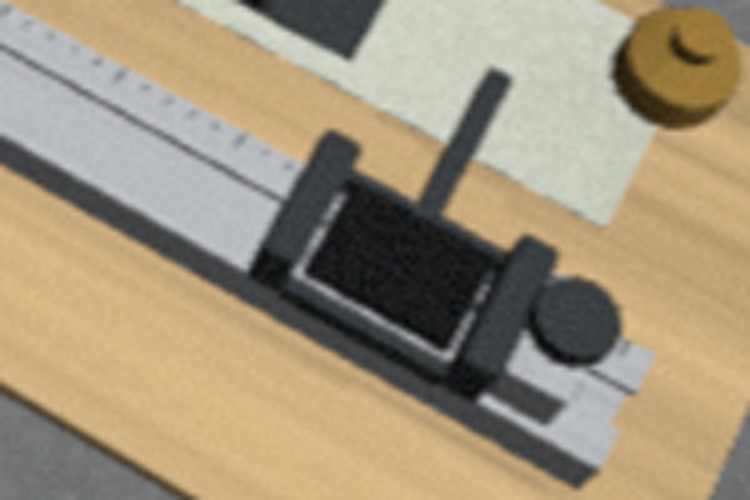

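Request:
play_rows --pt "0 0 30 0 0 0 255" --pt "0 0 60 0 0 0 255" --pt "0 0 80 0 0 0 255" --pt "0 0 80 0 0 0 255" --pt "0 0 80 0 0 0 255"

```text
time_s: 10.5
eef_pos: [502.7, 129.3, 168.3]
ee_rot: [0.707, -0.001, 0.001, -0.707]
wrist_force: [0.4, -0.9, -0.0]
opening: -0.5
```

```bash
python3 plan.py 505 8 44
python3 - <<'E'
from h import *
im=optics.get_image("wrist");cv2.imwrite("pics/wrist9.png",im)
for n,z in [("carriage_mid",66),("marked_stop_mid",62)]:
    for r in models.place_of("wrist",n)[:1]: print(n,r["conf"],np.round(r["point"]),ray("wrist",r["point"],z).round(1))
E
```

```text
t 10.5 pos [502.7 129.3 168.3] F [ 0.4 -0.9 -0. ] open -0.5 q [ 0.15 -0.12  2.   -0.    1.26  0.15]
shift [   2.7  124.3 -121.2] turn [ 0.    -0.004 -0.   ]
carriage_mid 0.66 [314. 234.] [502.2 131.7  66. ]
marked_stop_mid 0.85 [310. 143.] [500.3 190.6  62. ]
```

View pics/wrist9.png

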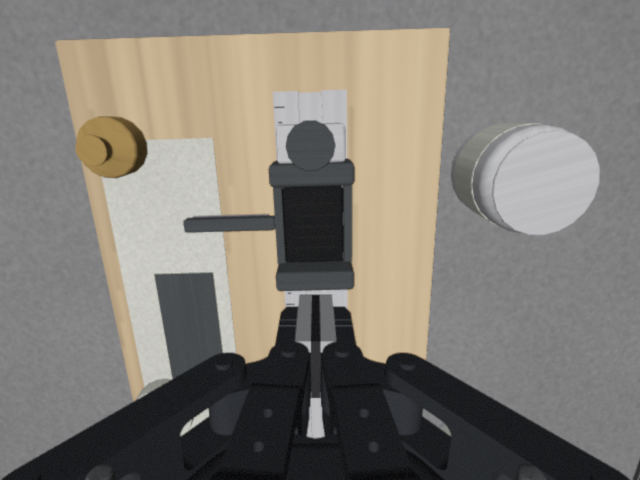

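Run:
```python
from h import *
print(ray("wrist",(312,163),66),ray("wrist",(312,289),66),ray("wrist",(330,124),62))
```

```text
[501.37154393 178.72281249  66.        ] [500.5256533   90.52659396  66.        ] [512.86685454 202.35047747  62.        ]
```

The carriage's far face is at y 178.7 and the block's far edge at y 202.4. That is 23.6 mm apart against a 24 mm block, so they are touching. Handing in.

Run:
```python
from h import *
print(order.close_job())
```

```text
the job is handed in; nothing more can be done
None
```

I pressed the brake pad fully down with the closed fingertips and slid the carriage about 130 mm along the rail until it was up against the knobbed stop. Then I lifted straight off and handed the job in at about 10.5 s.

- **Pressing:** the pad bottomed out at a TCP height of about 44 mm. The vertical force reached 27 N before I eased it to 10–14 N for the push.
- **At the stop:** the reaction along the rail rose to about 6–7 N, which is more than the 1–2 N of sliding.
- **After letting go:** in the wrist picture the carriage's far face was 23.6 mm from the far edge of the 24 mm block, so they were touching. The wrist force was near zero, and the pad looked up. I judged the pad only by eye, with no joint reading. Nothing else looked moved in the last wrist and scene views, though these showed only part of the surroundings.

**Checks that failed or disagreed:**
- The networks put the carriage and stop 55 mm apart from the scene camera and 59 mm from the wrist camera, against 57 mm at contact. That is within their error.
- The top camera was blocked by the arm.
- One wrist detection of the pad landed on the paperweight, and I ignored it.
- I could not explain a side force of 4–9 N across the rail during the push (18 N at the hardest press). It went when I lifted off.

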